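# Find the rattling spare-parts case at the heat-press bench

## Robot

A 6-joint arm with a two-finger parallel gripper is mounted at the origin on the work surface. World frame = base frame: x ahead of the robot, y to its left, z up, the work surface at z = 0. Lengths are in mm, angles in rad, forces in N, time in s.
With the tool pointing down it reaches from about 400 to 925 mm from the base axis. Payload 12.5 kg.
Tool frame: the origin (TCP) lies midway between the tips of the shut fingers; the grasp point (between the pads) lies env.grasp_offset behind it (env.grasp_offset is the distance from the TCP to the grasp point, in mm); z points along the fingers, y is the line along which they close (so a half turn about z gives the same grasp; the last joint's range is limited). The gripper opens to 95 mm and grips with 3 to 60 N. Pads are 20 mm wide; open, the fingers measure 119 mm over their backs; the gripper's body (75 mm by 180 mm) begins 59 mm behind the grasp point.
Start: joints at [-1.401, 0.491, 1.559, -0, 1.092, -0.106], TCP at [170.221, -601.391, 214.661] pointing down, gripper open.
Joint ranges: [-3.1, 3.1], [-0.84, 2.19], [0.05, 2.79], [-1.13, 4.28], [0.06, 2.93], [-2.69, 2.69]. Speed limits (rad/s): [2.22, 2.22, 2.79, 3.14, 3.14, 3.14].

## Interface

Orientations are given as a rotation vector (axis times angle).
In Python, from plant import get_state, imaging, workorder, env gives the robot as it stands.
- The arm moves only by the tool drive_tool, never from a script. Its argument "rows" is one flat list of numbers, 5 for each row, row after row: the finger opening in m, from 0 to 0.0951, then the shift along the tool's x, y, z in m, then the turn about the tool's z in rad. A call has 1 to 10 rows; each row shifts and turns the commanded pose from where the row before left it, along the tool's axes as they then stand; what a row does not reach is not made up. A row lasts 1/8 s, in which the tool goes at most 62.5 mm and 10.7 degrees, less where a joint would pass 70% of its speed; a pose out of reach is approached as far as the arm can. A call with a gripper value outside its range is refused whole. The fingers move at their own pace and stop on an object; the grip force is fixed at half the most. Time passes only in rows, so rows that do not move let the fingers close. It gives the time, the measured TCP pose, the force, the opening and the grip force at its end, in the units of the state.
- get_state(): the state, without advancing time (a new reading comes with each control period).
- imaging.get_image(name): name is "scene" or "top" or "wrist"; returns a dict with "pixels" (400x640x3 uint8, red, green, blue), "range_z" (400x640 float32, mm along the optical axis (not along the pixel's ray), 0 where there is no reading), "mtx" (3x3 intrinsics, pixels), "distortion" ([k1, k2, p1, p2, k3] as OpenCV has them; the pictures are not rectified), "rvec" (rotation vector, rad) and "tvec" (3), from world to camera coordinates, as OpenCV has them. Camera axes: x right, y down, z forward; pixel columns grow to the right and rows downward; lengths in mm; the calibration is good to about 2 mm. A picture is of the moment at which its call begins.
- workorder.job_done(): hands the job in; it is judged then, once.
The state is a dict: "t": time; "joint_positions": joint angles; "qvel": joint speeds; "joint_torque": joint torques, N m; "eef_pos": TCP position; "eef_rot": TCP orientation; "wrist_force": force on the tool from outside, world axes, zero at the start; "torque": the same for the moment, N m; "opening": finger opening in mm; "finger_force": force on a finger pad.
Only numpy, scipy, OpenCV 4.12 (cv2) and the standard library are available. Lean on these libraries where they do the work, as an engineer would, in place of code of your own. Each camera call takes 0.05 s, during which the arm holds its last target. There are 200 camera calls.

## Task

Push the blue tray with the three sealed orange cases along the rollers until it is fully home against the green end stop of the bay. Then lift and shake the cases to find the one that rattles (a loose steel pin rolls about in it; the other two are packed tight), leaving the silent ones standing in the tray, and hold the rattling one out forward, level and still, well clear above the middle of the yellow-edged handover mat. Finish while still holding it there, and do not disturb the other things on the bench.

Things in the scene. Friction and masses are not known exactly. Their poses are not given: they have to be found in the camera images.
- lane: fixed roller lane, 158 mm wide, 660 mm long. Origin on the bench under its middle; +y runs along it to the bay (yaw within 0.08 rad), z up. 16 free rollers, tops 36 mm high, y -300 to +297 mm; rails 134 mm apart inside, tops 56 mm high (60 mm along the bay, green strips); open at y = -325 mm. Green end stop: inner face at y = +315 mm, 68 mm high.
- bay (a point): where the tray's origin lies when the tray is fully home against the green end stop: in the lane's frame x 0, y +147, z 36 mm (roller tops). Axes as the lane.
- tray: loose blue open tray on the rollers, 126 mm across (x), 336 mm along the lane (y), 1.3 kg with the cases. Origin: centre of its underside; axes as the lane. Floor 4 mm; end walls (outer faces y = +-168 mm, 4 mm thick) rise 38 mm above the underside, side walls 18 mm. Starts at y = -140 to -60 mm in the lane's frame. Pushing its -y end wall takes 1 to 3 N; it stays where left.
- mat_center (a point): centre of the top of the handover mat, fixed to the bench beyond the lane: yellow-edged dark mat, 100 mm (x) by 160 mm (y), 2 mm thick. The rattling case is to be held above it.
- case_a: sealed orange plastic case with black top, nearest the open end: 112 mm (x, across lane), 60 mm (y), 50 mm high, 0.34 to 0.38 kg. Origin: centre of underside, z up, axes as the tray. Three alike, 96 mm apart along the tray; any may rattle. In the rattling one a 0.23 kg steel pin rolls 73 mm freely along x when shaken or tilted about y, hitting the ends; the others' contents (0.23 kg) are fixed.
- case_b: sealed orange plastic case with black top, the middle one: 112 mm (x, across lane), 60 mm (y), 50 mm high, 0.34 to 0.38 kg. Origin: centre of underside, z up, axes as the tray. Three alike, 96 mm apart along the tray; any may rattle. In the rattling one a 0.23 kg steel pin rolls 73 mm freely along x when shaken or tilted about y, hitting the ends; the others' contents (0.23 kg) are fixed.
- case_c: sealed orange plastic case with black top, nearest the bay: 112 mm (x, across lane), 60 mm (y), 50 mm high, 0.34 to 0.38 kg. Origin: centre of underside, z up, axes as the tray. Three alike, 96 mm apart along the tray; any may rattle. In the rattling one a 0.23 kg steel pin rolls 73 mm freely along x when shaken or tilted about y, hitting the ends; the others' contents (0.23 kg) are fixed.
- mug: bystander, leave alone: white mug, 80 mm wide, 95 mm high, beyond the lane to the left. Origin: centre of its underside.
- tape: bystander, leave alone: orange tape roll lying flat, 90 mm across, 24 mm high, right of the mat. Origin: centre of its underside.
- sprayer: bystander, leave alone: white bottle with a blue cap, 60 mm wide, 160 mm high, to the right. Origin: centre of its underside.
- screwdriver: bystander, leave alone: screwdriver lying right of the robot, near the lane's open end. Origin: centre of its underside.
- jar: bystander, leave alone: amber jar, 64 mm wide, 85 mm high, to the left. Origin: centre of its underside.
- coasters: bystander, leave alone: stack of white coasters, 95 x 95 x 30 mm, to the left. Origin: centre of its underside.
- brush: bystander, leave alone: brush lying beyond the mat. Origin: centre of its underside.

How it is judged:
By the outcome, as a careful person would: the job done as asked, in the order asked, and still so for the second after the job is handed in, while the arm keeps its last pose, push and grip.
It also fails if it takes over 72 s, if anything falls off the work surface, if the arm or the gripper's body presses on something with over 40 N, if the wrist force passes 120 N, or if a joint passes its speed limit or range.

## Working session

There is one attempt and no reset: what is moved stays moved. The work goes in short steps, Python scripts to look and compute and a tool call to move; the robot and the scene stay as the last step left them, time stands still between calls to the robot, and variables do not carry over. Pictures are saved under pics/ and viewed, at most 10 in all, crops included, and the job is handed in when it is done.

Besides the shell and the picture viewer there is one more tool, called as name(argument=value, ...) on one line, values as JSON. drive_tool: Moves the arm, as the interface text tells. Its arguments: {"type":"object","properties":{"rows":{"type":"array","items":{"type":"number"}}},"required":["rows"]}

```bash
mkdir -p pics; ls; cat > h.py <<'E'
import numpy as np, cv2
from plant import get_state, imaging, workorder, env
from scipy.spatial.transform import Rotation as R
def shot(n,save=None):
    d=imaging.get_image(n)
    if save: cv2.imwrite('pics/'+save,d['pixels'][:,:,::-1])
    return d
def cloud(d):
    h,w=d['range_z'].shape
    u,v=np.meshgrid(np.arange(w),np.arange(h))
    p=cv2.undistortPoints(np.stack([u,v],-1).reshape(-1,1,2).astype(float),np.array(d['mtx']),np.array(d['distortion'])).reshape(h,w,2)
    z=d['range_z'].astype(float)
    c=np.dstack([p*z[...,None],z])
    Rm=cv2.Rodrigues(np.array(d['rvec'],float))[0]
    P=(c-np.array(d['tvec']).reshape(3))@Rm
    P[z==0]=np.nan
    return P
E
python3 - <<'E'
from h import *
print(env.grasp_offset, get_state())
for n in('scene','top'):
    d=shot(n,n+'0.png'); np.savez(n+'0.npz',P=cloud(d),im=d['pixels'])
    Rm=cv2.Rodrigues(np.array(d['rvec'],float))[0]; print(n,-Rm.T@np.array(d['tvec']).reshape(3))
E
```

```text
pics
18.8 {'t': 0.0, 'joint_positions': array([-1.40055373e+00,  4.91557158e-01,  1.55944586e+00, -3.78144821e-06,
        1.09168237e+00, -1.05628709e-01]), 'qvel': array([4.40966742e-05, 2.39947726e-03, 4.70351091e-04, 5.71038135e-05,
       1.14117610e-03, 2.39994550e-04]), 'joint_torque': array([ 1.79978735e-03, -6.12642860e+01, -2.58186615e+01,  6.93111517e-02,
        4.81942354e-02, -1.00521427e-04]), 'eef_pos': array([ 170.20410886, -601.13108263,  214.06447225]), 'eef_rot': array([-3.11067159e+00, -4.31817373e-01,  6.06898925e-05]), 'wrist_force': array([0.24691925, 0.93154213, 0.11891074]), 'torque': array([-0.02239705,  0.01927789, -0.07457936]), 'finger_force': 0.0, 'opening': 95.44031588539164}
scene [1279.97051978 -762.31137954  805.04105627]
top [ 357.88474917    8.98780236 1533.13323625]
```

View pics/top0.png

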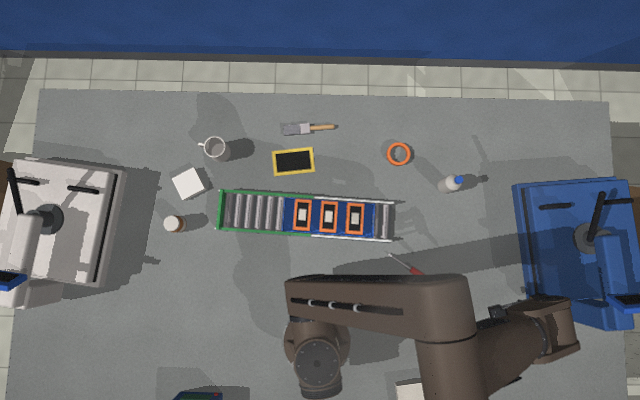

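View pics/scene0.png

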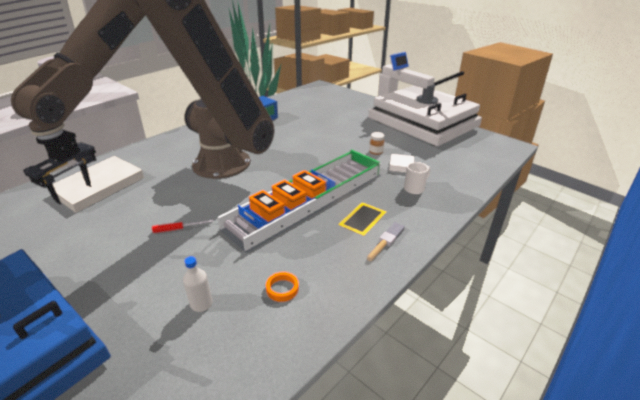

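Top view: the lane runs from (393,222) at the open end to the green stop at (221,210). The cases are at about (302,214), (329,216) and (355,219), the mat at (294,161) and the mug at (215,147). The screwdriver is near (405,263).

```bash
python3 - <<'E'
from h import *
D=np.load('top0.npz');P=D['P'];im=D['im']
hsv=cv2.cvtColor(im,cv2.COLOR_RGB2HSV)
def comps(m,name,amin=15):
    n,l,s,c=cv2.connectedComponentsWithStats(m.astype(np.uint8))
    for i in range(1,n):
        if s[i,4]>=amin:
            q=P[l==i];q=q[np.isfinite(q[:,0])]
            r=cv2.minAreaRect(q[:,:2].astype(np.float32))
            print(name,c[i].round(1),s[i,4],'xy',np.round(r[0],1),np.round(r[1],1),round(r[2],1),'z',np.percentile(q[:,2],[5,50,95]).round(1))
z=P[...,2];roi=np.zeros(z.shape,bool);roi[115:280,150:480]=1
H,S,V=[hsv[...,i] for i in range(3)]
comps(roi&(H<14)&(S>150)&(V>120),'orange')
comps(roi&(H>20)&(H<35)&(S>120)&(V>120),'yellow')
comps(roi&(H>45)&(H<85)&(S>90),'green')
comps(roi&(H>105)&(H<125)&(S>120),'blue')
# lane: points 50..64
m=roi&(z>50)&(z<64);comps(m,'rails')
m=roi&(z>80)&(z<100);comps(m,'tops80-100')
m=roi&(z>20);comps(m,'all>20')
E
```

```text
orange [398.  153.4] 194 xy [ 712.3 -296.5] [85.8 88.1] 60.0 z [11.2 24.3 29.4]
orange [302.4 215.2] 217 xy [461.5  66.4] [ 58.  110.4] 87.3 z [85.1 90.9 95.4]
orange [328.1 217. ] 216 xy [457.3 -29. ] [ 57.3 110.6] 87.3 z [86.7 90.9 96.3]
orange [353.7 218.7] 237 xy [ 454.4 -124.2] [ 57.2 114.4] 87.1 z [69.4 90.6 96.3]
yellow [293.  161.1] 390 xy [677.5 111.6] [ 99.7 159.9] 8.1 z [-3.4  3.   9.1]
green [250.8 211.4] 664 xy [473.4 216.9] [362.8 158.6] 87.2 z [32.9 62.  71.8]
blue [458.5 179.2] 50 xy [ 605.3 -507.9] [24.4 88.4] 22.0 z [155.2 160.1 165.8]
blue [327.6 218.4] 1308 xy [458.3 -28.3] [341.3 129.2] 87.5 z [36.1 42.  68.9]
rails [211.3 143.8] 29 xy [723.1 417.6] [21.3 64.2] 47.7 z [51.7 57.3 63.1]
rails [251.2 192.5] 126 xy [541.7 262.8] [207.   14.5] 88.4 z [55.2 60.7 63.4]
rails [291.  195.5] 49 xy [533.4 113.4] [79.8 12.7] 84.6 z [55.  60.4 63.4]
rails [345.1 199.9] 263 xy [ 520.8 -100. ] [346.7  16.4] 87.1 z [52.1 56.8 61.9]
rails [178.9 224.7] 47 xy [416.  527.2] [31.4 60.4] 85.3 z [52.6 58.8 63.6]
rails [246.9 230.3] 130 xy [400.6 271.6] [203.3  16.8] 85.1 z [55.3 60.7 
[... 675 characters left out ...]
9.8] 43 xy [796.6 110.9] [29.7 46.8] 63.8 z [20.2 21.2 25.6]
all>20 [329.6 125.6] 18 xy [817.5 -29.8] [12.7 31.5] 6.5 z [20.3 21.7 25. ]
all>20 [215.4 148.2] 362 xy [711.8 404.9] [102.2  78.8] 47.7 z [24.7 67.4 98.1]
all>20 [398.6 153.9] 168 xy [ 711.1 -297.6] [86.6 88. ] 27.6 z [21.1 25.5 29.7]
all>20 [188.3 183.5] 628 xy [575.1 509.2] [98.2 95.7] 29.7 z [26.  32.  37.1]
all>20 [449.8 183.3] 334 xy [ 590.7 -474.5] [57.9 52.9] 19.2 z [ 30.9 107.7 161.2]
all>20 [306.6 215.6] 6151 xy [460.4  57.6] [657.3 153.5] 87.2 z [29.3 45.3 93.8]
all>20 [174.5 223.7] 314 xy [416.9 540.5] [59.4 59.5] 32.7 z [29.1 83.3 91.3]
all>20 [383.1 276.7] 924 xy [ 274.2 -144.4] [ 52.8 488.1] 1.7 z [ 29.2 529.5 754.5]
```

drive_tool(rows=[0, 0, 0, 0, 0.162, 0, 0, 0, 0, 0.162, 0, 0.03, -0.045, 0, 0, 0, 0.03, -0.045, 0, 0, 0, 0.03, -0.045, 0, 0, 0, 0.03, -0.045, 0, 0, 0, 0.03, -0.045, 0, 0, 0, 0.03, -0.045, 0, 0, 0, 0.03, -0.045, 0, 0, 0, 0.03, -0.045, 0, 0])

```text
t: 1.35
eef_pos: [428.1, -251.8, 214.6]
eef_rot: [-3.141, 0.076, 0.0]
wrist_force: [0.7, 0.6, -0.3]
opening: 2.3
finger_force: 0.0
```

drive_tool(rows=[0, 0.018, -0.015, 0, 0, 0, 0, 0, 0.04, 0, 0, 0, 0, 0.04, 0, 0, 0, 0, 0.04, 0, 0, 0, 0, 0, 0])

```text
t: 1.98
eef_pos: [444.9, -238.5, 92.7]
eef_rot: [-3.138, 0.076, 0.007]
wrist_force: [0.3, 0.1, 0.1]
opening: 0.4
finger_force: 0.0
```

```bash
python3 - <<'E'
from h import *
s=get_state();print(s['eef_pos'],s['wrist_force'],s['opening'])
d=shot('wrist','w1.png');P=cloud(d)
hsv=cv2.cvtColor(d['pixels'],cv2.COLOR_RGB2HSV);H,S,V=[hsv[...,i] for i in range(3)]
m=(H>105)&(H<125)&(S>120)&(P[...,2]>66)&(P[...,2]<80)
q=P[m];print(m.sum(),np.percentile(q,[2,50,98],axis=0).round(1))
E
```

```text
[ 444.90795985 -238.49508331   92.68101957] [0.32571263 0.06261834 0.12619086] 0.3610683563198357
933 [[ 426.6 -201.5   66.7]
 [ 476.3 -198.5   72.8]
 [ 512.3 -194.8   74.4]]
```

View pics/w1.png

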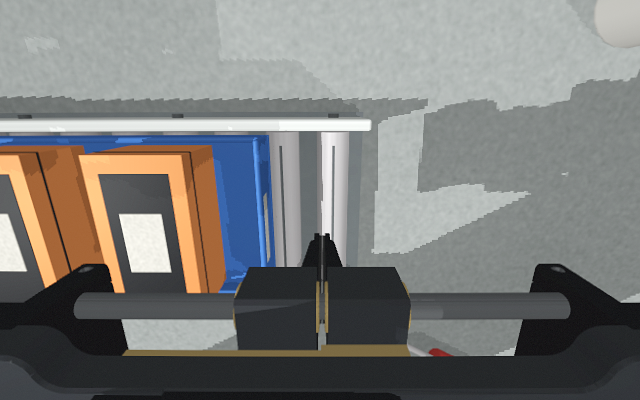

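Wrist view: the tray's end wall is at column 270 and the closed fingertips are at (322,240), clear behind it. Next: descend and push.

drive_tool(rows=[0, 0.002, 0, 0.02, 0, 0, 0, 0, 0.022, 0, 0, 0, 0, 0, 0, 0, 0, -0.01, 0, 0, 0, 0, -0.01, 0, 0, 0, 0, -0.005, 0, 0, 0, 0, -0.006, 0, 0, 0, 0, -0.008, 0, 0, 0, 0, -0.01, 0, 0, 0, 0, -0.012, 0, 0])

```text
t: 3.28
eef_pos: [451.1, -177.9, 52.7]
eef_rot: [3.14, -0.076, 0.001]
wrist_force: [1.5, -2.6, 2.5]
opening: -0.1
finger_force: 1.3
```

drive_tool(rows=[0, 0, -0.012, 0, 0, 0, 0, -0.012, 0, 0, 0, 0, -0.012, 0, 0, 0, 0, -0.012, 0, 0, 0, 0, -0.012, 0, 0, 0, 0, -0.012, 0, 0, 0, 0, -0.012, 0, 0, 0, 0, -0.012, 0, 0, 0, 0, -0.012, 0, 0, 0, 0, -0.012, 0, 0])

```text
t: 4.53
eef_pos: [456.7, -57.8, 52.6]
eef_rot: [3.141, -0.076, -0.0]
wrist_force: [0.7, -1.7, 1.1]
opening: 0.5
finger_force: 1.3
```

drive_tool(rows=[0, 0, -0.012, 0, 0, 0, 0, -0.012, 0, 0, 0, 0, -0.011, 0, 0, 0, 0, -0.01, 0, 0, 0, 0, -0.008, 0, 0, 0, 0, -0.006, 0, 0, 0, 0, -0.004, 0, 0, 0, 0, -0.004, 0, 0, 0, 0, -0.003, 0, 0])

```text
t: 5.65
eef_pos: [459.9, 11.5, 52.5]
eef_rot: [3.141, -0.076, -0.001]
wrist_force: [-1.1, -3.1, -0.2]
opening: 0.4
finger_force: 1.0
```

```bash
python3 - <<'E'
from h import *
s=get_state();print(s['eef_pos'],s['wrist_force'])
d=shot('top');P=cloud(d);z=P[...,2]
hsv=cv2.cvtColor(d['pixels'],cv2.COLOR_RGB2HSV);H,S,V=[hsv[...,i] for i in range(3)]
roi=np.zeros(z.shape,bool);roi[180:260,200:400]=1
for nm,m in(('blue',roi&(H>105)&(H<125)&(S>120)),('green',roi&(H>45)&(H<85)&(S>90)),('stop',roi&(z>63)&(z<76)&(H>45)&(H<85)&(S>90))):
    q=P[m];q=q[np.isfinite(q[:,0])];r=cv2.minAreaRect(q[:,:2].astype(np.float32));print(nm,r,np.percentile(q[:,1],[2,98]))
E
```

```text
[459.9208863   11.47718544  52.54660408] [-1.07230327 -3.05048842 -0.16475586]
blue ((470.5739440917969, 245.69931030273438), (247.35049438476562, 126.81785583496094), 86.8890609741211) [132.46582066 356.20762696]
green ((473.9192199707031, 245.2629852294922), (306.83795166015625, 160.32534790039062), 86.87769317626953) [106.85886495 380.38678058]
stop ((470.0390319824219, 235.82968139648438), (288.81072998046875, 150.3480682373047), 87.3648910522461) [110.78675204 380.4526641 ]
```

drive_tool(rows=[0, 0, -0.003, 0, 0, 0, 0, -0.003, 0, 0, 0, 0, -0.003, 0, 0])

```text
t: 6.08
eef_pos: [460.4, 20.5, 52.6]
eef_rot: [3.141, -0.076, -0.0]
wrist_force: [-0.9, -2.3, -0.5]
opening: 0.5
finger_force: 0.9
```

drive_tool(rows=[0, 0, -0.003, 0, 0, 0, 0, -0.003, 0, 0])

```text
t: 6.32
eef_pos: [460.7, 24.1, 52.6]
eef_rot: [3.137, -0.072, -0.001]
wrist_force: [-6.9, -60.5, 0.4]
opening: 0.1
finger_force: 30.2
```

drive_tool(rows=[0, 0, -0.002, 0, 0, 0, 0, -0.002, 0, 0])

```text
t: 6.58
eef_pos: [460.7, 24.4, 52.6]
eef_rot: [3.134, -0.07, -0.002]
wrist_force: [-11.4, -100.8, 1.1]
opening: 0.3
finger_force: 50.0
```

Contact with the stop is firm at y = 24 mm, so the tray is home. Backing off.

drive_tool(rows=[0, 0, 0.004, 0, 0, 0, 0, 0.004, 0, 0, 0, 0, 0.01, 0, 0, 0, 0, 0.02, 0, 0, 0, 0, 0, -0.04, 0, 0, 0, 0, -0.05, 0, 0.08, 0, 0, -0.05, 0, 0.08, 0, 0, 0, 0])

```text
t: 7.58
eef_pos: [460.5, -7.7, 195.7]
eef_rot: [3.14, -0.075, 0.01]
wrist_force: [-0.3, -0.1, -0.1]
opening: 15.4
finger_force: 0.0
```

```bash
python3 - <<'E'
from h import *
s=get_state();print(s['eef_pos'],s['wrist_force'],s['torque'])
d=shot('top','top2.png');P=cloud(d);z=P[...,2]
d2=shot('scene','scene2.png')
d3=shot('wrist','w2.png');P3=cloud(d3)
hsv=cv2.cvtColor(d['pixels'],cv2.COLOR_RGB2HSV);H,S,V=[hsv[...,i] for i in range(3)]
roi=np.zeros(z.shape,bool);roi[180:260,200:400]=1
b=roi&(H>105)&(H<125)&(S>120)
for nm,m in(('blue',b),('green',roi&(H>45)&(H<85)&(S>90)),('walltops',b&(z>66))):
    q=P[m];q=q[np.isfinite(q[:,0])];r=cv2.minAreaRect(q[:,:2].astype(np.float32));print(nm,r,np.percentile(q[:,1],[1,99]))
m=(roi&(z>80)&(z<100)).astype(np.uint8)
n,l,st,c=cv2.connectedComponentsWithStats(m)
for i in range(1,n):
    if st[i,4]>30: print(cv2.minAreaRect(P[l==i][:,:2].astype(np.float32)))
E
```

```text
[460.48671432  -7.73454784 195.68412932] [-0.25225979 -0.14126135 -0.06972033] [ 0.05162995  0.03709187 -0.03295098]
blue ((469.55902099609375, 232.73580932617188), (272.07061767578125, 125.02088165283203), 87.38453674316406) [116.00533627 367.61083287]
green ((474.6876525878906, 240.27780151367188), (318.2956237792969, 158.7317657470703), 86.97036743164062) [ 87.6374082  383.14080428]
walltops ((439.3138427734375, 262.6275634765625), (252.44007873535156, 114.49517822265625), 70.51696014404297) [219.23177642 370.73580573]
((472.4197998046875, 296.5115966796875), (62.72305679321289, 112.78982543945312), 87.31717681884766)
((467.8695373535156, 200.3380126953125), (61.4843635559082, 112.79782104492188), 87.18730926513672)
((464.33636474609375, 113.6490707397461), (113.09330749511719, 44.0787467956543), 1.3987408876419067)
```

View pics/top2.png

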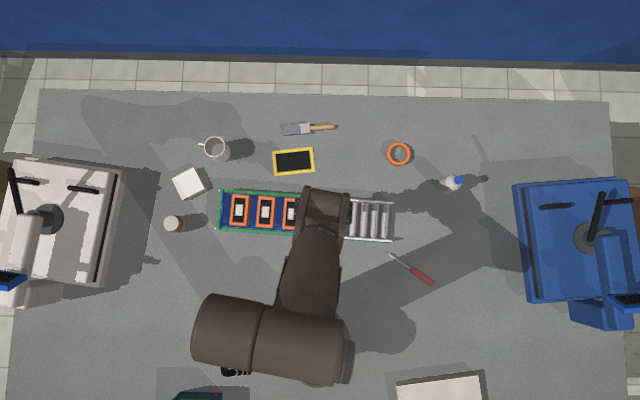

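View pics/scene2.png

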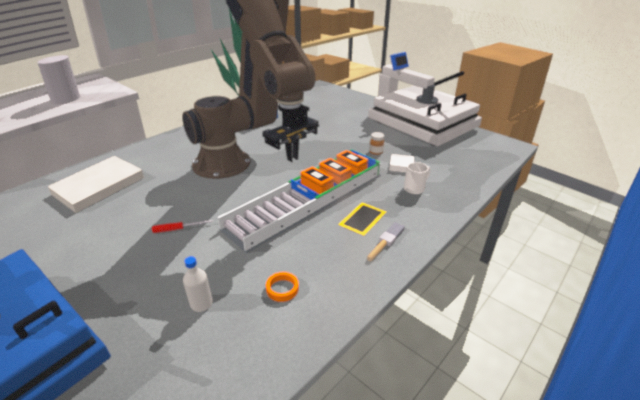

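Pictures: the tray sits against the green stop, with the cases at (239,210), (265,212) and (290,214). The bystanders have not moved. Now grasping case a.

drive_tool(rows=[0.082, -0.001, -0.04, 0, 0, 0.082, -0.001, -0.04, 0, 0, 0.082, -0.0006, -0.032, 0, 0, 0.082, 0, 0, 0, 0, 0.082, 0, 0, 0.04, 0, 0.082, 0, 0, 0.02, 0, 0.082, 0, 0, 0, 0])

```text
t: 8.6
eef_pos: [461.0, 103.6, 130.8]
eef_rot: [3.14, -0.076, -0.007]
wrist_force: [0.2, 0.3, 0.3]
opening: 82.2
finger_force: 0.0
```

```bash
python3 - <<'E'
from h import *
s=get_state();print(s['eef_pos'],s['wrist_force'],s['opening'])
d=shot('wrist','w3.png')
E
```

```text
[460.99870953 103.63577292 130.79662248] [0.1908716  0.27901378 0.34020292] 82.20994368280758
```

View pics/w3.png

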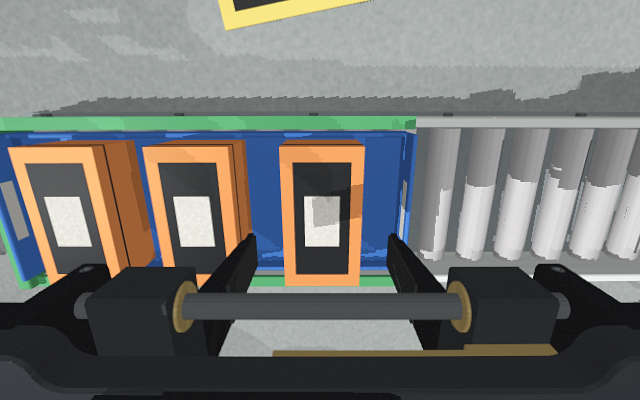

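The fingers (columns 250 and 392) straddle case a (280–363), centred on it. Descend, grip, lift.

drive_tool(rows=[0.082, 0.002, 0, 0.03, 0, 0.082, 0, 0, 0.03, 0, 0.082, 0, 0, 0.018, 0, 0.082, 0, 0, 0, 0, 0.03, 0, 0, 0, 0, 0.03, 0, 0, 0, 0, 0.03, 0, 0, 0, 0, 0.03, 0, 0, 0, 0, 0.03, 0, 0, 0, 0])

```text
t: 9.78
eef_pos: [464.3, 104.2, 55.3]
eef_rot: [3.141, -0.076, 0.002]
wrist_force: [-1.3, -1.8, 7.5]
opening: 60.0
finger_force: 30.0
```

drive_tool(rows=[0.03, 0, 0, -0.02, 0, 0.03, 0, 0, -0.04, 0, 0.03, 0, 0, -0.04, 0, 0.03, 0, 0, -0.03, 0, 0.03, 0, 0, 0, 0, 0.03, 0, 0, 0, 0])

```text
t: 10.52
eef_pos: [463.3, 104.2, 183.6]
eef_rot: [3.14, -0.076, -0.002]
wrist_force: [0.2, -0.7, -3.4]
opening: 59.9
finger_force: 30.0
```

```bash
python3 - <<'E'
from h import *
for i in range(4):
    s=get_state();print(s['t'],s['eef_pos'].round(1),s['wrist_force'].round(2),s['torque'].round(3),s['opening']); shot('top')
E
```

```text
10.525 [463.3 104.2 183.6] [ 0.19 -0.71 -3.35] [ 0.056  0.042 -0.017] 59.94636277249318
10.575 [463.3 104.2 183.3] [-0.14  0.79 -3.81] [0.01  0.044 0.012] 60.12494240053137
10.625 [463.3 104.2 183.3] [ 0.09  0.18 -3.16] [0.074 0.038 0.022] 59.975542950916314
10.675 [463.4 104.2 183.3] [ 0.28 -0.63 -2.78] [0.003 0.034 0.058] 59.651441326902116
```

```bash
cat > samp.py <<'E'
from h import *
T=[]
for i in range(10):
    s=get_state();T.append(np.r_[s['wrist_force'],s['torque']]);shot('top')
T=np.array(T);print(s['t'],'mean',T.mean(0).round(3),'sd',T.std(0).round(3),'ty',T[:,4].round(3),s['opening'].round(1),s['eef_rot'].round(3))
E
python3 samp.py
```

```text
Traceback (most recent call last):
  File "samp.py", line 5, in <module>
    T=np.array(T);print(s['t'],'mean',T.mean(0).round(3),'sd',T.std(0).round(3),'ty',T[:,4].round(3),s['opening'].round(1),s['eef_rot'].round(3))
                                                                                                     ^^^^^^^^^^^^^^^^^^
AttributeError: 'float' object has no attribute 'round'
```

drive_tool(rows=[0.03, 0.05, 0, 0, 0, 0.03, -0.05, 0, 0, 0, 0.03, 0.05, 0, 0, 0])

```text
t: 11.6
eef_pos: [504.6, 101.9, 181.7]
eef_rot: [3.139, -0.074, -0.023]
wrist_force: [2.3, 0.4, -2.5]
opening: 60.0
finger_force: 30.0
```

```bash
python3 samp.py
```

```text
Traceback (most recent call last):
  File "samp.py", line 5, in <module>
    T=np.array(T);print(s['t'],'mean',T.mean(0).round(3),'sd',T.std(0).round(3),'ty',T[:,4].round(3),s['opening'].round(1),s['eef_rot'].round(3))
                                                                                                     ^^^^^^^^^^^^^^^^^^
AttributeError: 'float' object has no attribute 'round'
```

drive_tool(rows=[0.03, -0.05, 0, 0, 0, 0.03, 0.05, 0, 0, 0, 0.03, -0.05, 0, 0, 0])

```text
t: 12.48
eef_pos: [469.2, 104.2, 184.2]
eef_rot: [-3.14, 0.077, -0.007]
wrist_force: [-2.2, 1.3, -4.6]
opening: 60.4
finger_force: 30.0
```

```bash
python3 samp.py
```

```text
Traceback (most recent call last):
  File "samp.py", line 5, in <module>
    T=np.array(T);print(s['t'],'mean',T.mean(0).round(3),'sd',T.std(0).round(3),'ty',T[:,4].round(3),s['opening'].round(1),s['eef_rot'].round(3))
                                                                                                     ^^^^^^^^^^^^^^^^^^
AttributeError: 'float' object has no attribute 'round'
```

```bash
sed -i "s/,s\['opening'\].round(1)/,round(s['opening'],1)/" samp.py; python3 samp.py
```

```text
13.425 mean [-0.102  0.045 -3.568  0.027  0.011  0.014] sd [0.387 0.459 0.394 0.023 0.026 0.03 ] ty [ 0.064  0.023 -0.006  0.036 -0.013 -0.012 -0.028  0.003  0.016  0.032] 60.0 [ 3.141 -0.076  0.   ]
```

drive_tool(rows=[0.03, 0.05, 0, 0, 0, 0.03, -0.05, 0, 0, 0, 0.03, 0.05, 0, 0, 0])

```text
t: 13.85
eef_pos: [504.6, 101.9, 181.6]
eef_rot: [3.139, -0.074, -0.023]
wrist_force: [1.9, 0.7, -1.8]
opening: 60.0
finger_force: 30.0
```

```bash
python3 samp.py
```

```text
14.3 mean [ 0.581 -0.027 -3.022  0.028 -0.034 -0.011] sd [1.589 0.771 0.508 0.05  0.11  0.039] ty [-0.229 -0.254 -0.069  0.038  0.013  0.007  0.002  0.054  0.067  0.029] 59.8 [ 3.141 -0.076  0.   ]
```

drive_tool(rows=[0.03, -0.05, 0, 0, 0, 0.03, 0.05, 0, 0, 0, 0.03, -0.05, 0, 0, 0])

```text
t: 14.72
eef_pos: [469.2, 104.2, 184.2]
eef_rot: [-3.14, 0.077, -0.007]
wrist_force: [-1.8, 0.6, -3.8]
opening: 60.1
finger_force: 30.0
```

```bash
python3 samp.py
```

```text
15.175 mean [-0.773  0.2   -3.625  0.039  0.061 -0.013] sd [1.88  0.78  0.63  0.047 0.14  0.026] ty [ 0.098  0.455  0.106 -0.056  0.006 -0.024  0.032 -0.005  0.031 -0.03 ] 59.5 [ 3.141e+00 -7.600e-02  1.000e-03]
```

drive_tool(rows=[0.03, 0, 0, 0.04, 0, 0.03, 0, 0, 0.04, 0, 0.03, 0, 0, 0.03, 0, 0.03, 0, 0, 0.014, 0, 0.03, 0, 0, 0, 0, 0.03, 0, 0, 0, 0])

```text
t: 15.98
eef_pos: [464.6, 104.3, 61.5]
eef_rot: [-3.141, 0.076, -0.002]
wrist_force: [0.4, -0.2, -2.4]
opening: 60.1
finger_force: 30.0
```

drive_tool(rows=[0.03, 0, 0, 0.002, 0, 0.03, 0, 0, 0, 0])

```text
t: 16.23
eef_pos: [464.1, 104.3, 59.1]
eef_rot: [-3.141, 0.076, -0.001]
wrist_force: [1.0, 0.6, -3.2]
opening: 60.3
finger_force: 30.0
```

drive_tool(rows=[0.03, 0, 0, 0.002, 0, 0.03, 0, 0, 0, 0])

```text
t: 16.48
eef_pos: [463.9, 104.3, 56.5]
eef_rot: [3.141, -0.076, -0.0]
wrist_force: [-0.7, -0.0, -3.0]
opening: 60.0
finger_force: 30.0
```

drive_tool(rows=[0.03, 0, 0, 0.0015, 0, 0.03, 0, 0, 0, 0])

```text
t: 16.73
eef_pos: [464.0, 104.3, 55.3]
eef_rot: [3.141, -0.076, 0.0]
wrist_force: [-1.9, -0.3, 4.4]
opening: 60.3
finger_force: 30.0
```

drive_tool(rows=[0.08, 0, 0, 0, 0, 0.08, 0, 0, 0, 0, 0.08, 0, 0, 0, 0, 0.08, 0, 0, -0.03, 0, 0.08, 0, 0, -0.04, 0, 0.08, 0, -0.032, 0, 0, 0.08, 0, -0.032, 0, 0, 0.08, 0, -0.032, 0, 0, 0.08, 0, 0, 0, 0, 0.08, 0, 0, 0, 0])

```text
t: 17.98
eef_pos: [468.3, 199.7, 124.9]
eef_rot: [3.14, -0.075, -0.001]
wrist_force: [-0.6, -0.3, 0.2]
opening: 79.8
finger_force: 0.0
```

```bash
python3 - <<'E'
from h import *
s=get_state();print(s['eef_pos'],s['opening'])
d=shot('wrist','w4.png');P=cloud(d);z=P[...,2]
m=((z>80)&(z<96)).astype(np.uint8)
n,l,st,c=cv2.connectedComponentsWithStats(m)
for i in range(1,n):
    if st[i,4]>1500: print(st[i],[np.round(t,1) for t in cv2.minAreaRect(P[l==i][:,:2].astype(np.float32))])
E
```

```text
[468.33832667 199.7409134  124.93992654] 79.83065747252161
[ 139  150  100  139 9946] [array([476.5, 295.3]), array([ 60.9, 108.2]), np.float64(87.4)]
[  279   150    87   143 11586] [array([469.8, 199.6]), array([ 60.3, 112.1]), np.float64(87.2)]
[  405   150    99   139 10034] [array([467.3, 104.1]), array([ 61.5, 107.8]), np.float64(87.4)]
```

View pics/w4.png

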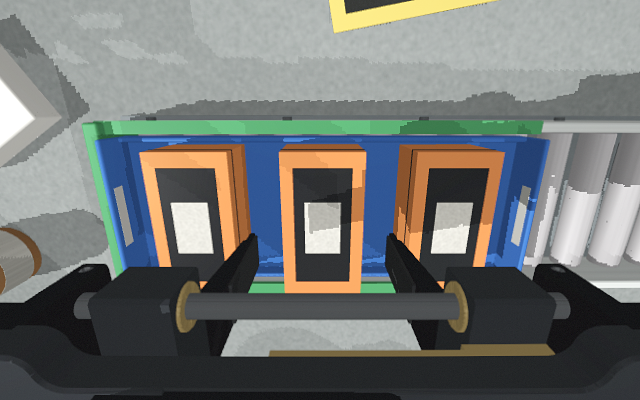

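Case a is back in place at (455,215), upright and square. Fingers straddle case b (280–366). Grasp b.

drive_tool(rows=[0.08, 0.001, 0, 0.03, 0, 0.08, 0, 0, 0.03, 0, 0.08, 0, 0, 0.01, 0, 0.08, 0, 0, 0, 0, 0.03, 0, 0, 0, 0, 0.03, 0, 0, 0, 0, 0.03, 0, 0, 0, 0, 0.03, 0, 0, 0, 0, 0.03, 0, 0, 0, 0])

```text
t: 19.15
eef_pos: [469.9, 200.1, 55.8]
eef_rot: [-3.141, 0.075, -0.002]
wrist_force: [-0.9, -2.7, 7.3]
opening: 60.1
finger_force: 30.0
```

drive_tool(rows=[0.03, 0, 0, -0.02, 0, 0.03, 0, 0, -0.04, 0, 0.03, 0, 0, -0.04, 0, 0.03, 0, 0, -0.03, 0, 0.03, 0, 0, 0, 0, 0.03, 0.05, 0, 0, 0, 0.03, -0.05, 0, 0, 0, 0.03, 0.05, 0, 0, 0])

```text
t: 20.15
eef_pos: [510.6, 196.8, 180.6]
eef_rot: [3.137, -0.072, -0.024]
wrist_force: [1.9, 0.6, -2.1]
opening: 60.3
finger_force: 30.0
```

```bash
python3 samp.py
```

```text
20.6 mean [ 6.720e-01 -7.900e-02 -3.401e+00  2.500e-02 -3.000e-02 -3.000e-03] sd [1.423 0.707 0.846 0.059 0.109 0.035] ty [-0.212 -0.273  0.017  0.007  0.042  0.064  0.037  0.012 -0.01   0.014] 59.8 [ 3.14e+00 -7.50e-02 -1.00e-03]
```

drive_tool(rows=[0.03, -0.05, 0, 0, 0, 0.03, 0.05, 0, 0, 0, 0.03, -0.05, 0, 0, 0])

```text
t: 21.02
eef_pos: [474.3, 200.5, 184.6]
eef_rot: [-3.14, 0.079, -0.006]
wrist_force: [-1.9, -0.1, -3.9]
opening: 59.8
finger_force: 30.0
```

```bash
python3 samp.py
```

```text
21.475 mean [-0.904 -0.184 -3.653  0.034  0.062 -0.01 ] sd [1.691 0.664 0.535 0.048 0.146 0.024] ty [ 0.126  0.458  0.1   -0.096 -0.046  0.029 -0.031  0.008  0.046  0.023] 59.8 [-3.141e+00  7.600e-02 -1.000e-03]
```

Case b behaves the same as a, so it is silent too. Returning it.

drive_tool(rows=[0.03, 0, 0, 0.04, 0, 0.03, 0, 0, 0.04, 0, 0.03, 0, 0, 0.03, 0, 0.03, 0, 0, 0.015, 0, 0.03, 0, 0, 0, 0, 0.03, 0, 0, 0.002, 0, 0.03, 0, 0, 0, 0])

```text
t: 22.4
eef_pos: [470.0, 200.2, 58.9]
eef_rot: [-3.14, 0.076, -0.002]
wrist_force: [-0.2, 0.2, -3.8]
opening: 60.2
finger_force: 30.0
```

drive_tool(rows=[0.03, 0, 0, 0.0015, 0, 0.03, 0, 0, 0, 0])

```text
t: 22.65
eef_pos: [469.6, 200.2, 56.8]
eef_rot: [-3.141, 0.076, -0.001]
wrist_force: [-0.7, 0.6, -3.4]
opening: 59.7
finger_force: 30.0
```

drive_tool(rows=[0.03, 0, 0, 0.001, 0, 0.03, 0, 0, 0, 0])

```text
t: 22.9
eef_pos: [469.7, 200.1, 55.8]
eef_rot: [-3.141, 0.076, -0.001]
wrist_force: [0.1, -0.2, 1.1]
opening: 60.3
finger_force: 30.0
```

drive_tool(rows=[0.08, 0, 0, 0, 0, 0.08, 0, 0, 0, 0, 0.08, 0, 0, 0, 0, 0.08, 0, 0, -0.03, 0, 0.08, 0, 0, -0.04, 0, 0.08, 0, -0.032, 0, 0, 0.08, 0, -0.032, 0, 0, 0.08, 0, -0.032, 0, 0, 0.08, 0, 0, 0, 0, 0.08, 0, 0, 0, 0])

```text
t: 24.15
eef_pos: [473.9, 295.5, 125.4]
eef_rot: [3.14, -0.075, -0.001]
wrist_force: [-0.2, -0.5, -0.5]
opening: 80.0
finger_force: 0.0
```

```bash
python3 - <<'E'
from h import *
s=get_state();print(s['eef_pos'],s['opening'])
d=shot('wrist','w5.png');P=cloud(d);z=P[...,2]
m=((z>80)&(z<96)).astype(np.uint8)
n,l,st,c=cv2.connectedComponentsWithStats(m)
for i in range(1,n):
    if st[i,4]>1500: print(st[i],[np.round(t,1) for t in cv2.minAreaRect(P[l==i][:,:2].astype(np.float32))])
E
```

```text
[473.94808888 295.48880902 125.39549348] 80.0495720017291
[ 405  151   98  138 9921] [array([472.4, 200.1]), array([ 61.2, 107.1]), np.float64(87.4)]
[  279   152    87   141 11430] [array([474.8, 295.4]), array([ 60.4, 111.1]), np.float64(87.3)]
[  520   152   120   135 10699] [array([468.3, 104.2]), array([ 62.9, 106.1]), np.float64(87.4)]
```

drive_tool(rows=[0.08, 0, 0, 0.03, 0, 0.08, 0, 0, 0.03, 0, 0.08, 0, 0, 0.01, 0, 0.08, 0, 0, 0, 0, 0.03, 0, 0, 0, 0, 0.03, 0, 0, 0, 0, 0.03, 0, 0, 0, 0, 0.03, 0, 0, 0, 0, 0.03, 0, 0, 0, 0])

```text
t: 25.32
eef_pos: [474.5, 296.0, 56.3]
eef_rot: [-3.141, 0.075, -0.001]
wrist_force: [-1.1, -2.5, 7.5]
opening: 59.9
finger_force: 30.0
```

drive_tool(rows=[0.03, 0, 0, -0.02, 0, 0.03, 0, 0, -0.04, 0, 0.03, 0, 0, -0.04, 0, 0.03, 0, 0, -0.03, 0, 0.03, 0, 0, 0, 0, 0.03, 0.05, 0, 0, 0, 0.03, -0.05, 0, 0, 0, 0.03, 0.05, 0, 0, 0])

```text
t: 26.32
eef_pos: [516.7, 292.4, 181.3]
eef_rot: [3.136, -0.071, -0.019]
wrist_force: [1.4, -0.3, -3.0]
opening: 60.2
finger_force: 30.0
```

```bash
python3 samp.py
```

```text
26.775 mean [ 0.493 -0.219 -3.251  0.026 -0.074 -0.01 ] sd [0.874 0.977 0.345 0.051 0.077 0.026] ty [-0.149 -0.255 -0.1   -0.078 -0.092 -0.024 -0.018 -0.023  0.022 -0.021] 60.0 [ 3.14e+00 -7.50e-02 -1.00e-03]
```

drive_tool(rows=[0.03, -0.05, 0, 0, 0, 0.03, 0.05, 0, 0, 0, 0.03, -0.05, 0, 0, 0])

```text
t: 27.2
eef_pos: [478.2, 296.4, 185.0]
eef_rot: [-3.139, 0.079, -0.005]
wrist_force: [-2.1, 0.1, -3.8]
opening: 59.8
finger_force: 30.0
```

```bash
python3 samp.py
```

```text
27.65 mean [-0.31   0.077 -3.603  0.051  0.046 -0.004] sd [1.189 1.028 0.301 0.072 0.081 0.032] ty [ 0.097  0.254  0.012  0.009  0.075 -0.007 -0.063  0.025  0.016  0.042] 59.7 [-3.141e+00  7.600e-02 -1.000e-03]
```

drive_tool(rows=[0.03, 0.06, 0, 0, 0, 0.03, 0, 0, 0, 0])

```text
t: 27.95
eef_pos: [537.3, 292.6, 185.1]
eef_rot: [-3.14, 0.079, -0.002]
wrist_force: [-0.3, 0.5, -4.0]
opening: 59.7
finger_force: 30.0
```

```bash
python3 samp.py; python3 samp.py
```

```text
28.4 mean [-0.096  0.091 -3.823  0.026 -0.046 -0.005] sd [0.584 0.388 0.456 0.024 0.026 0.026] ty [-0.022 -0.051 -0.077 -0.079 -0.023 -0.019 -0.053 -0.07   0.001 -0.064] 60.0 [-3.141  0.075 -0.   ]
28.9 mean [ 0.258 -0.006 -3.713  0.04  -0.047 -0.019] sd [0.518 0.478 0.487 0.039 0.041 0.034] ty [-0.034  0.015  0.037 -0.085 -0.06  -0.082 -0.078 -0.078 -0.031 -0.074] 59.7 [ 3.141 -0.076 -0.   ]
```

drive_tool(rows=[0.03, -0.06, 0, 0, 0, 0.03, 0, 0, 0, 0])

```text
t: 29.2
eef_pos: [471.0, 295.9, 185.6]
eef_rot: [3.14, -0.073, -0.004]
wrist_force: [0.6, -0.9, -3.7]
opening: 60.1
finger_force: 30.0
```

```bash
python3 samp.py; python3 samp.py
```

```text
29.65 mean [ 3.600e-02 -3.500e-02 -3.527e+00  2.300e-02  2.700e-02  1.000e-03] sd [0.446 0.6   0.535 0.035 0.039 0.038] ty [ 0.076 -0.035 -0.043 -0.001  0.032  0.053  0.027  0.06   0.055  0.049] 59.7 [ 3.141 -0.076 -0.   ]
30.15 mean [ 1.52e-01  2.54e-01 -3.49e+00  3.80e-02  2.50e-02  1.00e-03] sd [0.496 0.517 0.265 0.035 0.027 0.034] ty [ 0.015  0.006  0.026  0.02   0.004  0.031  0.035 -0.018  0.05   0.084] 59.6 [ 3.141 -0.076 -0.   ]
```

Case c rattles: its response to shaking is damped, and its resting moment shifts by 0.07 N·m between the two ends. Carrying it over the mat.

drive_tool(rows=[0.03, 0.01, 0.008, 0, 0, 0.03, 0.022, 0.018, 0, 0, 0.03, 0.028, 0.023, 0, 0, 0.03, 0.028, 0.023, 0, 0, 0.03, 0.028, 0.023, 0, 0, 0.03, 0.028, 0.023, 0, 0, 0.03, 0.028, 0.023, 0, 0, 0.03, 0.022, 0.018, 0, 0, 0.03, 0.012, 0.01, 0, 0, 0.03, 0.006, 0.005, 0, 0])

```text
t: 31.45
eef_pos: [677.9, 111.3, 185.3]
eef_rot: [3.141, -0.077, -0.001]
wrist_force: [0.1, -0.2, -3.3]
opening: 59.8
finger_force: 30.0
```

drive_tool(rows=[0.03, 0, 0, 0, 0, 0.03, 0, 0, 0, 0, 0.03, 0, 0, 0, 0, 0.03, 0, 0, 0, 0])

```text
t: 31.95
eef_pos: [677.4, 112.4, 185.8]
eef_rot: [3.141, -0.075, 0.0]
wrist_force: [0.9, 0.2, -3.8]
opening: 59.6
finger_force: 30.0
```

```bash
python3 - <<'E'
from h import *
s=get_state();print(s['eef_pos'],s['eef_rot'],np.abs(s['qvel']).max(),s['opening'],s['finger_force'])
a=shot('scene','s5.png')['pixels'];b=shot('wrist','w6.png')['pixels']
cv2.imwrite('pics/c5.png',cv2.resize(np.hstack([a,b]),(800,250))[:,:,::-1])
E
```

```text
[677.39077426 112.36793822 185.76523286] [ 3.14061293e+00 -7.48534035e-02  1.99021967e-04] 0.0032270499995690808 59.62475459144877 29.999961331486702
```

View pics/c5.png

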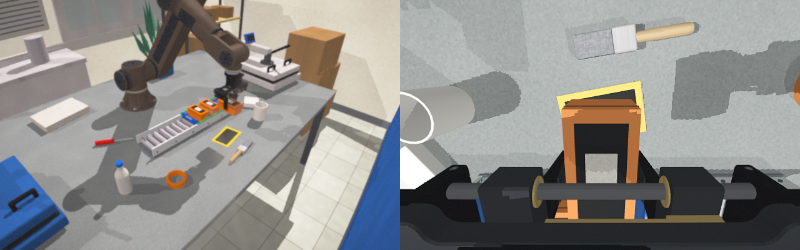

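The case is held above the mat, gripped squarely, and two cases remain in the tray. One last check of level and tray position before handing in.

```bash
python3 - <<'E'
from h import *
d=shot('wrist');P=cloud(d);hsv=cv2.cvtColor(d['pixels'],cv2.COLOR_RGB2HSV);z=P[...,2]
m=(hsv[...,0]<18)&(hsv[...,1]>90)&(z>205)&(z<235)&(abs(P[...,0]-677)<70)&(abs(P[...,1]-112)<40)
q=P[m];A=np.c_[q[:,0]-677,q[:,1]-112,np.ones(len(q))];print(len(q),np.linalg.lstsq(A,q[:,2],rcond=None)[0],q.min(0),q.max(0))
d=shot('top');P=cloud(d);z=P[...,2];roi=np.zeros(z.shape,bool);roi[180:260,200:330]=1
hsv=cv2.cvtColor(d['pixels'],cv2.COLOR_RGB2HSV)
q=P[roi&(hsv[...,0]>105)&(hsv[...,0]<125)&(hsv[...,1]>120)];q=q[np.isfinite(q[:,0])];print(cv2.minAreaRect(q[:,:2].astype(np.float32)))
E
```

```text
8153 [-2.24964975e-02  1.60875494e-03  2.18583092e+02] [630.34530947  78.70358707 205.22316693] [735.01500303 144.49298738 221.13558119]
((469.9603271484375, 197.49026489257812), (341.5382385253906, 129.59645080566406), 87.11349487304688)
```

```bash
python3 -c "
import cv2;a=cv2.imread('pics/w5.png')[100:300,180:480];cv2.imwrite('pics/w5c.png',cv2.resize(cv2.imread('pics/w5.png')[100:300,150:420],(790,585),interpolation=2))"
```

```text
(no output)
```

View pics/w5c.png

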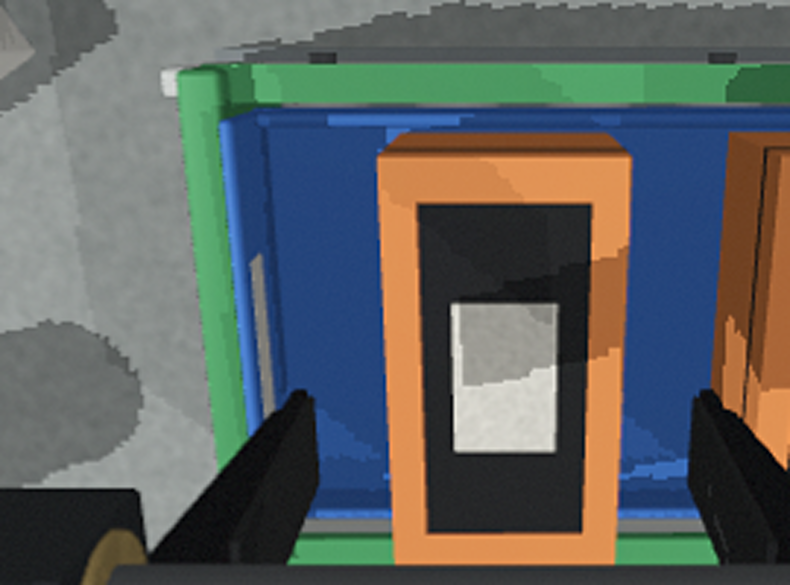

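The blue end wall (about x 230) touches the green stop with no gap, so the tray is home. Handing in.

```bash
python3 -c "
from h import *
print(workorder.job_done())"
```

```text
the job is handed in; nothing more can be done
None
```

The tray is home against the green stop, silent cases a and b stand in it, and rattling case c is held level about 170 mm above the middle of the mat; the job is handed in at about 32 s, though the push peaked at about 101 N wrist force against the stop (limit 120 N).

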